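Put up the sorting card and hold a bag clip open over its edge

ROBOT

A 6-joint arm with a two-finger parallel gripper is mounted at the origin on the work surface. World frame = base frame: x ahead of the robot, y to its left, z up, the work surface at z = 0. Lengths are in m, angles in rad, forces in N, time in s.
With the tool pointing down it reaches from about 0.3 to 0.75 m from the base axis. Payload 8.5 kg.
Tool frame: the origin (TCP) lies midway between the tips of the shut fingers; the grasp point (between the pads) lies 19 mm behind it; z points along the fingers, y is the line along which they close (so a half turn about z gives the same grasp; the last joint's range is limited). The gripper opens to 85 mm and grips with 20 to 120 N. Pads are 22 mm wide; open, the fingers measure 114 mm over their backs; the gripper's body (76 mm by 85 mm) begins 54 mm behind the grasp point. The pads swing forward as they close: fully open they stand 13 mm farther back than shut.
Start: joints at [-1.54, 0.381, 1.297, -0, 1.464, -0.215], TCP at [0.134, -0.533, 0.231] pointing down, gripper open.
Joint ranges: [-3.11, 3.11], [-0.89, 2.33], [0.22, 2.48], [-1.42, 4.56], [0.17, 2.85], [-2.88, 2.88]. Speed limits (rad/s): [2.39, 2.39, 3.14, 3.14, 3.14, 3.14].

INTERFACE

Orientations are given as a unit quaternion [w, x, y, z].
In Python, from workcell import ctrl, status, camera, camera_info, job gives the robot as it stands. The module is installed in compiled form; this text tells all that it offers. Calls block until the motion is done:
- ctrl.move_pose(position, orientation): joint-space move of the TCP to a pose.
- ctrl.move_straight(position, ori=None, velocity=0.15, guard=None): straight line of the TCP; ori=None keeps the orientation; velocity is the mean speed in m/s. With guard (N) it stops when the force on the tool has changed by that much, and returns True; else False.
- ctrl.move_j(angles): joint-space move.
- ctrl.grip(opening, f_grip=None): finger opening in m; f_grip is the grip in N (None keeps the last); returns when the fingers have stopped.
- ctrl.dwell(seconds).
- ctrl.solve_ik(position, orientation): joint angles nearest the present ones, or None.
- status.read_state(): the state.
- camera(name): name is "side" or "top" or "wrist"; returns the picture (420x560x3 uint8, red, green, blue); there is no depth.
- camera_info(name): a dict with "fovy" (degrees; the focal length in pixels is half the picture's height over the tangent of half this angle, whatever the lens; pixels are square), "cx", "cy" (the principal point, pixels), "D" ([k1, k2, p1, p2, k3] as OpenCV has them; the pictures are not rectified), "xyz" and "orientation" of the camera in the world; the wrist camera has in their place "tool_from_camera" (4x4, takes a point from camera to tool coordinates, whose origin is the TCP and whose axes are the flange's). Camera axes: x right, y down, z forward; pixel columns grow to the right and rows downward; lengths in m; the calibration is good to about 2 mm. A picture is of the moment at which its call begins: read the wrist's pose just before it. camera_info takes no time and is no camera call.
A pose or a line that the arm cannot do raises ctrl.PlanningError and nothing moves.
- job.job_done(): hands the job in, once; it reports no verdict.
The state is a dict: "time_s": time; "joints": joint angles; "joint_vel": joint speeds; "effort": joint torques, N m; "ee_pos": TCP position; "eef_rot": TCP orientation; "contact_force": force on the tool from outside, world axes, zero at the start; "ft_torque": the same for the moment, N m; "grip_width": finger opening in m.
Only numpy, scipy, OpenCV 4.12 (cv2) and the standard library are available. Lean on these libraries where they do the work, as an engineer would, in place of code of your own. Each camera call takes 0.05 s, during which the arm holds its last target. There are 200 camera calls.

TASK

First push the sorting card's sleeve fully down onto the upright post on the white foot and let go of it. Then pinch the blue bag clip's handles to spread it fully open against its spring, carry it over and bring its gaping jaws well around one of the card's two upright side edges, one jaw either side and nothing touching the card, ready for a slip to be tucked in. Finish holding it there in the air, still squeezed wide open, and leave the steel lid, the coasters and the scraper where they lie.

Things in the scene. Friction and masses are not known exactly. Their poses are not given: they have to be found in the camera images.
- sign_grip (a point): grip point of the sorting card, on its sleeve's axis, 80 mm above its underside, 35 mm below its top, half-way up the card wings. Axes: z up along the sleeve, y along the card's width, x square to its faces. Grip the 28 mm sleeve across x from above, one finger on each face of the card
- sign: the sorting card, loose, about 0.16 kg: a grey square sleeve 28 x 28 mm, 115 mm tall, standing upright on a 56 x 56 x 6 mm flange, with a thin card wing (4 mm thick, 48 mm wide, coloured bands on both faces) on either side over its upper 70 mm, 124 mm wide in all. Origin: centre of its underside; axes as sign_grip
- sign_foot (a point): centre of the card sleeve's underside, where the square bore opens (18 x 18 mm wide, 45 mm deep, closed above)
- edge_left (a point): middle of the card's upright side edge at its +y end, 62 mm from the sleeve's axis; the edge runs 35 mm up and down from here; same axes as sign_grip
- edge_right (a point): middle of the card's other upright side edge, at its -y end, 62 mm from the sleeve's axis; same axes
- post_seat (a point): where the post meets the top of its fixed white foot (90 x 90 mm, 8 mm thick): a round upright steel spigot, 15 mm in diameter, rises 40 mm from here, its last 6 mm tapering to 8 mm. The sleeve is home when its flange lies on the foot
- post: the fixed foot with the post; origin at the centre of its underside
- clip_pivot (a point): pivot axis of the clip, half-way up (18 mm above its underside). Axes: x from the pivot towards the jaws, y across the clip, z up along the pivot. The jaw tips reach 47 mm ahead of this point (45 mm when open), the pivot pin is 7 mm in radius. Shut, the jaws meet; squeezed fully, the gap between the tips is about 27 mm and the handles lie parallel
- clip_grip (a point): the place to pinch the clip: between its two handles, 36 mm behind the pivot (clip -x), half-way up; same axes. Pinch across y from above: the handles measure 46 mm over their outsides here (57 mm at their ends, 55 mm behind the pivot) when shut and 26 mm when squeezed fully to their stop
- clip: blue plastic bag clip with a steel pivot pin, loose, about 0.07 kg, 36 mm tall, about 100 mm long, standing on its side so that its pivot axis is upright. Origin on the pivot axis at its underside, axes as clip_pivot
- clip_a (a joint): opening of the clip: angle of one jaw in rad, 0 shut, 0.30 fully open at its stop (the other jaw mirrors it). A spring shuts it: about 6 N on each handle at the grip point to start it, about 12 N to hold it fully open
- steel_lid: compact stainless bin lid with a knob, 110 mm across, 31 mm high, lying on the surface; leave alone
- coaster_low: lower of two stacked ceramic coasters, 90 mm across, 8 mm thick each; leave alone
- coaster_top: upper of the two stacked coasters; leave alone
- scraper: silicone scraper, 150 mm long, 75 mm wide, 12 mm high, lying flat; leave alone

How it is judged:
On the way, in this order (a step that is already met when the one before it is completed fails the run):
1. the card's sleeve is fully down on the post and let go (horizontal distance between sign_foot and post_seat below 0.004 m and z of sign_foot in the frame of post_seat below 0.003 m and angle between sign's own z axis and vertical below 0.06 rad and contact force between the fingers and sign below 0.1 N), for 0.2 s.
2. the clip is pinched wide open, clear of the card (value of joint clip_a above 0.22 rad and contact force between the fingers and clip above 2 N and contact force between clip and sign below 0.1 N and horizontal distance between clip_pivot and edge_left above 0.055 m and horizontal distance between clip_pivot and edge_right above 0.055 m), for 0.2 s.
At the end, for the whole second after the job is handed in: Sleeve home on the post (3 mm), upright, not gripped. Fingers hold the clip in the air (over 50 mm), still, open past 0.22 rad, in line with the card (0.3 rad), touching neither card nor post; a side edge 9 mm or more inside the jaw tips, within 11 mm of their mid-plane and 32 mm of mid-height (all of step 1 and ((x of edge_left in the frame of clip_pivot between 0.009 and 0.036 m and y of edge_left in the frame of clip_pivot between -0.011 and 0.011 m and z of edge_left in the frame of clip_pivot between -0.032 and 0.032 m) or (x of edge_right in the frame of clip_pivot between 0.009 and 0.036 m and y of edge_right in the frame of clip_pivot between -0.011 and 0.011 m and z of edge_right in the frame of clip_pivot between -0.032 and 0.032 m)) and angle between the x axis of clip_pivot and the y axis of sign, either way round below 0.3 rad and angle between clip_pivot's own z axis and vertical below 0.25 rad and value of joint clip_a above 0.22 rad and contact force between the fingers and clip above 2 N and contact force between clip and sign below 0.2 N and contact force between clip and post below 0.2 N and height (world z) of clip_pivot above 0.05 m and linear speed of clip below 0.03 m/s); the arm keeps its last pose, push and grip.
It fails at once if the lid, a coaster or the scraper was moved by more than 20 mm (distance of any of steel_lid, coaster_low, coaster_top, scraper from where it was at the start of the episode above 0.02 m).
It also fails if it takes over 51 s, if anything falls off the work surface, if the arm or the gripper's body presses on something with over 40 N, if the wrist force passes 120 N, or if a joint passes its speed limit or range.

## Working session

There is one attempt and no reset: what is moved stays moved. The work goes in short steps, each a Python script; the robot and the scene stay as the last script left them, time stands still between calls to the robot, and variables do not carry over. Pictures are saved under pics/ and viewed, on a budget of 10 in all, crops included, one or two more only if the job needs it, and the job is handed in when it is done.

```bash
mkdir -p pics
python3 - <<'E'
from workcell import ctrl,status,camera,camera_info
import cv2,numpy as np
for n in("top","side","wrist"):
    im=camera(n); cv2.imwrite(f"pics/{n}0.png",im[:,:,::-1]); print(n,camera_info(n))
s=status.read_state();print(s["time_s"],s["ee_pos"],s["eef_rot"],s["grip_width"])
E
```

```text
top {'fovy': 53.63977368937155, 'cx': 279.46977141784043, 'cy': 214.0731256476571, 'D': array([-0.00051016,  0.        ,  0.        ,  0.        ,  0.        ]), 'xyz': array([0.34020048, 0.00999054, 0.9889737 ]), 'orientation': array([-0.07827102,  0.7213344 , -0.68438142,  0.0719194 ])}
side {'fovy': 50.42231247848174, 'cx': 278.75826928650775, 'cy': 206.54595537153705, 'D': array([0.0019631, 0.       , 0.       , 0.       , 0.       ]), 'xyz': array([0.155441  , 0.63255996, 0.69207225]), 'orientation': array([ 0.10184796, -0.24531352,  0.87493777, -0.40488538])}
wrist {'fovy': 62.131833821182695, 'cx': 275.08037525489084, 'cy': 211.24449847149114, 'D': array([-0.08082346,  0.        ,  0.        ,  0.        ,  0.        ]), 'tool_from_camera': array([[-5.11158689e-04, -9.64824299e-01, -2.62895056e-01,
         6.55963558e-02],
       [ 9.99999838e-01, -5.58618504e-04,  1.05784035e-04,
        -1.05827901e-03],
       [-2.48921050e-04, -2.62894959e-01,  9.64824429e-01,
        -1.43135799e-01],
       [ 0.00000000e+00,  0.00000000e+00,  0.00000000e+00,
         1.00000000e+00]])}
0.15 [ 0.13381056 -0.53325078  0.2308856 ] [-5.23733483e-04  9.92456303e-01  1.22597762e-01  4.36274472e-05] 0.08560337151082248
```

View pics/top0.png

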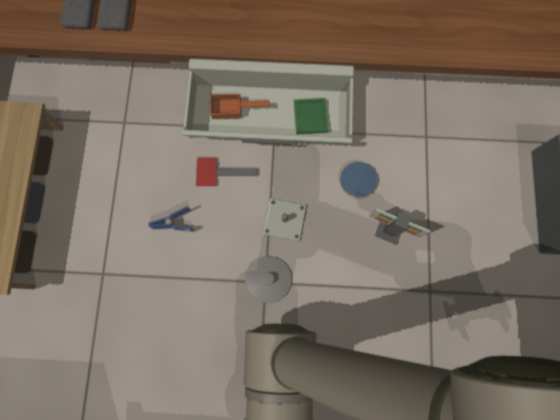

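View pics/side0.png

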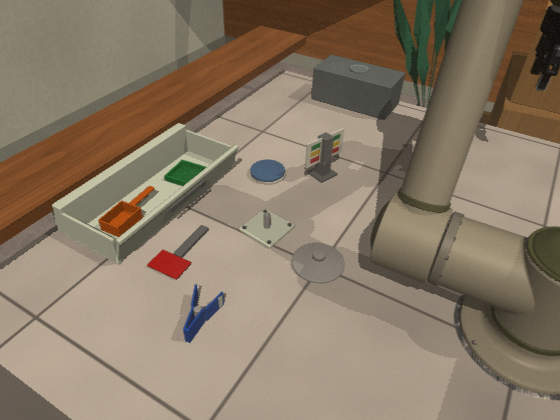

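```bash
cat > h.py <<'E'
import numpy as np,cv2
from scipy.spatial.transform import Rotation as R
from workcell import ctrl,status,camera,camera_info,job
def rot(q): return R.from_quat([q[1],q[2],q[3],q[0]]).as_matrix()
def cam(n,st=None):
    i=camera_info(n); f=210/np.tan(np.radians(i["fovy"])/2)
    K=np.array([[f,0,i["cx"]],[0,f,i["cy"]],[0,0,1]])
    if n=="wrist":
        T=i["tool_from_camera"]; Rt=rot(st["eef_rot"]); return K,i["D"],Rt@T[:3,:3],Rt@T[:3,3]+st["ee_pos"]
    return K,i["D"],rot(i["orientation"]),i["xyz"]
def ray(c,px,z):
    K,D,Rm,o=c
    p=cv2.undistortPoints(np.array(px,float).reshape(-1,1,2),K,D)[:,0]
    d=np.c_[p,np.ones(len(p))]@Rm.T
    return o+d*((z-o[2])/d[:,2])[:,None]
def proj(c,P):
    K,D,Rm,o=c
    return cv2.projectPoints((np.array(P,float).reshape(-1,3)-o)@Rm,np.zeros(3),np.zeros(3),K,D)[0][:,0]
def quat(yaw): # tool down, tool y axis along heading yaw
    x=np.array([np.sin(yaw),-np.cos(yaw),0]);y=np.array([np.cos(yaw),np.sin(yaw),0])
    M=np.c_[x,y,np.cross(x,y)]; assert M[2,2]<0
    q=R.from_matrix(M).as_quat(); return [q[3],*q[:3]]
E
python3 - <<'E'
from h import *
t=cv2.imread("pics/top0.png");s=cv2.imread("pics/side0.png")
c=cam("top")
print(ray(c,[[168,221],[285,219],[400,226]],0.02).round(3))
z=lambda im,x,y:cv2.resize(im[y:y+70,x:x+95],None,fx=4.2,fy=4.2,interpolation=cv2.INTER_CUBIC)
cv2.imwrite("pics/z.png",np.vstack([np.hstack([z(t,130,190),z(t,355,195)]),np.hstack([z(s,165,280),z(s,275,120)])]))
for yaw in(0,1.5,-1.5,3):
  q=quat(yaw);print(yaw,np.round(q,3))
E
```

```text
[[ 0.519  0.288  0.02 ]
 [ 0.538  0.011  0.02 ]
 [ 0.535 -0.262  0.02 ]]Traceback (most recent call last):
  File "<stdin>", line 8, in <module>
  File "h.py", line 21, in quat
    M=np.c_[x,y,np.cross(x,y)]; assert M[2,2]<0
                                       ^^^^^^^^
AssertionError
```

View pics/z.png

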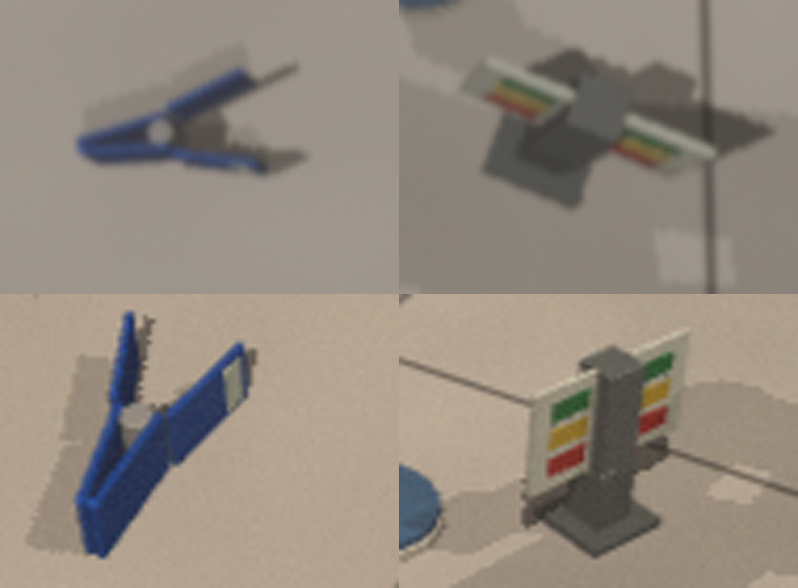

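```bash
sed -i 's/x=np.array(\[np.sin(yaw),-np.cos(yaw),0\])/x=np.array([-np.sin(yaw),np.cos(yaw),0])/' h.py
python3 - <<'E'
from h import *
c=cam("top")
P=ray(c,[[376,209.3],[430.2,230.7]],0.115);print(P.round(4),np.linalg.norm(P[0]-P[1]))
m=P.mean(0);v=P[0]-P[1];yaw=np.arctan2(v[1],v[0]);print("sign",m,"card y yaw",yaw)
im=cv2.imread("pics/top0.png");h=cv2.cvtColor(im,cv2.COLOR_BGR2HSV)
post=ray(c,[[285,219]],.008)[0];print(post)
g=yaw-np.pi/2  # card x dir
for q in (g,g+np.pi): print(q,ctrl.solve_ik([m[0],m[1],.2],quat(q)))
for p in(0,np.pi/2,np.pi,-np.pi/2): print(p,ctrl.solve_ik([post[0],post[1],.25],quat(p)))
# pictures
q=quat(-np.pi/2)  # tool x = +x world
ctrl.move_pose([post[0]-.01,post[1],.22],q); s=status.read_state(); a=camera("wrist");
np.savez("w_post.npz",im=a,ee_pos=s["ee_pos"],eef_rot=s["eef_rot"])
qs=quat(g if abs(g+np.pi/2)<np.pi/2 else g+np.pi)
qs=min([g,g+np.pi],key=lambda k:abs(np.angle(np.exp(1j*(k+np.pi/2)))))
print("tool yaw",qs)
ctrl.move_pose([m[0],m[1],.23],quat(qs)); s=status.read_state(); b=camera("wrist")
np.savez("w_sign.npz",im=b,ee_pos=s["ee_pos"],eef_rot=s["eef_rot"])
print(s["time_s"],s["joints"],s["ee_pos"])
cv2.imwrite("pics/w1.png",cv2.resize(np.hstack([a,b])[:,:,::-1],(800,300),interpolation=cv2.INTER_AREA))
E
```

```text
[[ 0.5502 -0.1844  0.115 ]
 [ 0.5093 -0.2999  0.115 ]] 0.122485243699806
sign [ 0.52973753 -0.24212331  0.115     ] card y yaw 1.2309876711110845
[0.54042552 0.01056963 0.008     ]
-0.339808655683812 [-6.31840596e-01  4.60634186e-01  1.25851002e+00 -4.44089210e-16
  1.42244845e+00 -2.92031940e-01]
2.8017839979059813 [-6.31840596e-01  4.60634186e-01  1.25851002e+00 -4.44089210e-16
  1.42244845e+00  2.84956071e+00]
0 [-1.99573683e-01  3.51120265e-01  1.28864557e+00 -4.44089210e-16
  1.50182682e+00 -1.99573683e-01]
1.5707963267948966 [-1.99573683e-01  3.51120265e-01  1.28864557e+00 -4.44089210e-16
  1.50182682e+00 -1.77037001e+00]
3.141592653589793 None
-1.5707963267948966 [-1.99573683e-01  3.51120265e-01  1.28864557e+00 -4.44089210e-16
  1.50182682e+00  1.37122264e+00]
tool yaw -0.339808655683812
4.0583 [-6.31352542e-01  4.38847394e-01  1.20639513e+00  1.11016486e-04
  1.49648384e+00 -2.91143083e-01] [ 0.52976913 -0.24176618  0.22999917]
```

View pics/w1.png

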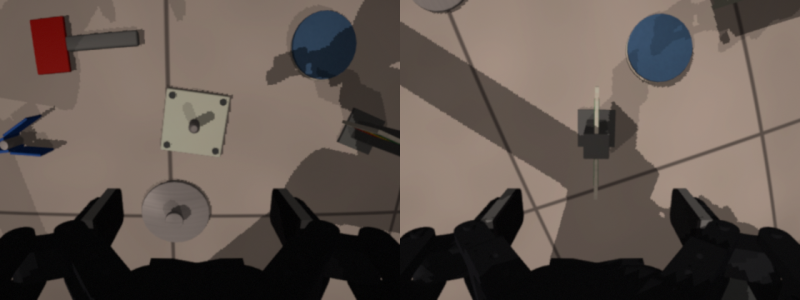

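Run:
```python
from h import *
d=np.load("w_post.npz");a=d["im"];c=cam("wrist",d)
hsv=cv2.cvtColor(a,cv2.COLOR_RGB2HSV)
print(hsv[150,240],a[150,240],a[100,200])
roi=np.zeros(a.shape[:2],np.uint8);roi[110:230,215:335]=1
x=a.astype(int)
m=((x[:,:,1]>=x[:,:,0])&(x[:,:,1]>70)).astype(np.uint8)*roi
m=cv2.morphologyEx(m,cv2.MORPH_CLOSE,np.ones((9,9)))
cs=max(cv2.findContours(m,0,1)[0],key=cv2.contourArea)
W=ray(c,cs[:,0].astype(float),.008)[:,:2]
r=cv2.minAreaRect((W*1000).astype(np.float32));print("foot",r)
d=np.load("w_sign.npz");b=d["im"]
print("exp post base",proj(c,[*(np.array(r[0])/1000),.008]),"top",proj(c,[*(np.array(r[0])/1000),.048]))
z=lambda im,x,y:cv2.resize(im[y:y+150,x:x+100],None,fx=4,fy=4,interpolation=cv2.INTER_CUBIC)
cv2.imwrite("pics/z2.png",np.hstack([z(a,225,100),z(b,225,110)])[:,:,::-1])
```

```text
[ 23  38 153] [153 148 130] [138 121 110]Traceback (most recent call last):
  File "<stdin>", line 9, in <module>
ValueError: max() iterable argument is empty
```

Run:
```python
from h import *
d=np.load("w_post.npz");a=d["im"];c=cam("wrist",d)
roi=np.zeros(a.shape[:2],np.uint8);roi[110:230,215:335]=1
x=a.astype(int)
m=((x[:,:,0]-x[:,:,1]<x[:,:,0]*.075)&(x[:,:,1]-x[:,:,2]>8)&(x[:,:,1]>70)).astype(np.uint8)*roi
m=cv2.morphologyEx(m,cv2.MORPH_OPEN,np.ones((3,3)))
m=cv2.morphologyEx(m,cv2.MORPH_CLOSE,np.ones((9,9)))
cs=max(cv2.findContours(m,0,1)[0],key=cv2.contourArea)
W=ray(c,cs[:,0].astype(float),.008)[:,:2]
r=cv2.minAreaRect((W*1000).astype(np.float32));print("foot",r)
d=np.load("w_sign.npz");b=d["im"]
for h in(.008,.048):
  p=proj(c,[*(np.array(r[0])/1000),h])[0];print(p); cv2.circle(a,(int(p[0]+.5),int(p[1]+.5)),0,(255,0,0),-1)
z=lambda im,x,y:cv2.resize(im[y:y+150,x:x+100],None,fx=4,fy=4,interpolation=cv2.INTER_CUBIC)
cv2.imwrite("pics/z2.png",np.hstack([z(a,225,100),z(b,225,110)])[:,:,::-1])
```

```text
foot ((541.42529296875, 14.527519226074219), (89.98209381103516, 89.85017395019531), 82.1304702758789)
[271.81731675 172.82917957]
[271.41159273 179.65312531]
```

View pics/z2.png

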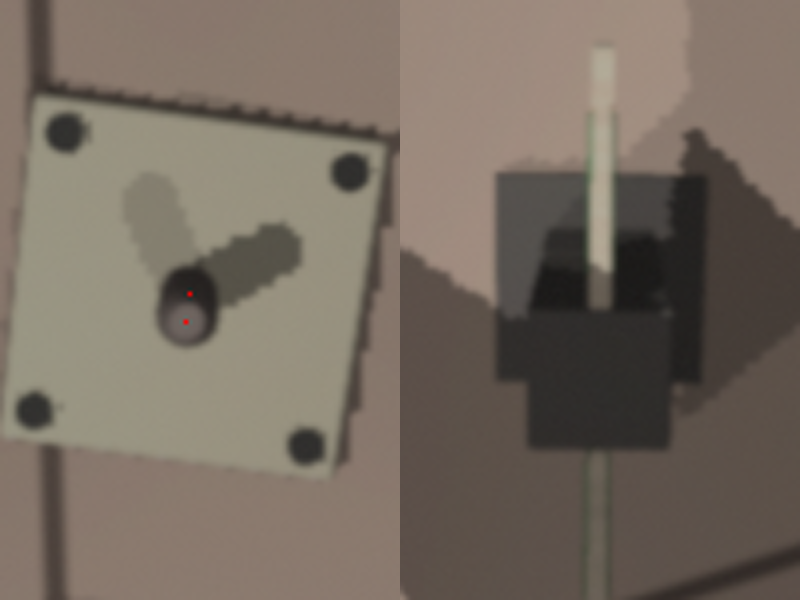

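Run:
```python
from h import *
d=np.load("w_sign.npz");c=cam("wrist",d)
Q=ray(c,np.array([[256.75,187.5],[292.75,187.5],[292.75,222.3],[256.75,222.3]])-.5,.115)
print(Q.round(4),[np.linalg.norm(Q[i]-Q[i-1]).round(4) for i in range(4)],Q.mean(0))
# wing ends on card top: far (602-400)/4, 45/4 
f=ray(c,[[225+202/4-.5,110+45/4-.5]],.115)[0]; print("far end",f,np.linalg.norm(f-Q.mean(0)))
v=f-Q.mean(0);print("yaw",np.arctan2(v[1],v[0]))
e=Q[0]-Q[3];print("yaw2",np.arctan2(e[1],e[0]))
```

```text
[[ 0.5203 -0.222   0.115 ]
 [ 0.5459 -0.2311  0.115 ]
 [ 0.5371 -0.2571  0.115 ]
 [ 0.5108 -0.2477  0.115 ]] [np.float64(0.0274), np.float64(0.0271), np.float64(0.0274), np.float64(0.0279)] [ 0.52851158 -0.2394915   0.115     ]
far end [ 0.54988907 -0.18092465  0.115     ] 0.06234638797101614
yaw 1.2208126763218756
yaw2 1.216038126716218
```

Run:
```python
from h import *
S=[.5285,-.2395];g=-.352;P=[.5414,.0145]
ctrl.move_straight([*S,.15],quat(g),velocity=.15)
ctrl.move_straight([*S,.061],velocity=.1)
ctrl.grip(.02,40); print(status.read_state()["grip_width"])
ctrl.move_straight([*S,.18],velocity=.15)
ctrl.move_pose([*P,.18],quat(0))
ctrl.move_straight([*P,.125],velocity=.12); ctrl.dwell(.2)
s=status.read_state();print(s["time_s"],s["grip_width"],s["contact_force"],s["ee_pos"])
cv2.imwrite("pics/side1.png",np.vstack([cv2.resize(camera("side")[120:270,180:380],(800,600)),])[:,:,::-1])
```

```text
0.027705953922888195
9.1417 0.02757397156603424 [-0.02404103  0.08921683 -2.07666037] [0.54178225 0.01434943 0.12579244]
```

View pics/side1.png

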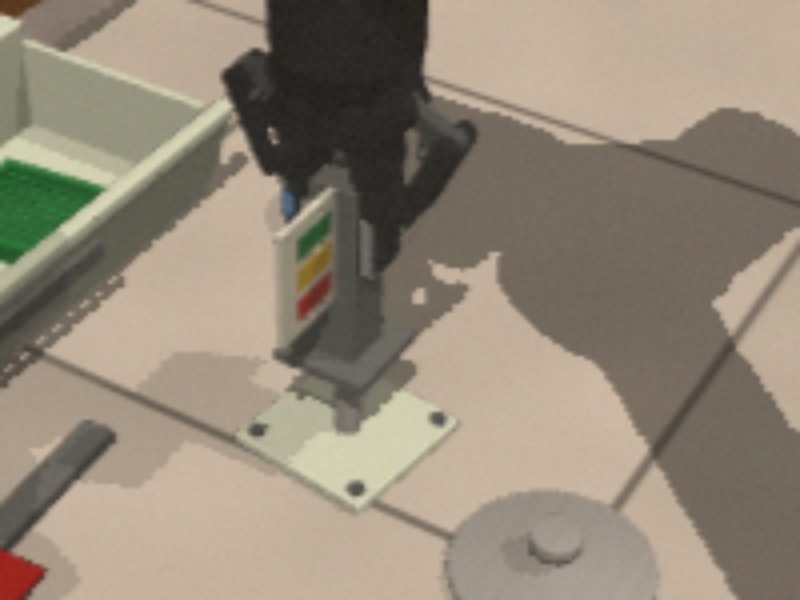

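The card hangs upright over the post (sleeve underside at about (350,385), post at (347,412) in the crop). Now I lower it under guard.

Run:
```python
from h import *
P=[.5414,.0145]
for z in(.09,.067):
    h=ctrl.move_straight([*P,z],velocity=.06,guard=15)
    s=status.read_state();print(z,h,s["time_s"],s["ee_pos"],s["contact_force"],s["grip_width"])
    if h: break
```

```text
0.09 False 9.925 [0.54155486 0.01445875 0.0900977 ] [-0.01289183 -0.05336221 -0.87661131] 0.027434142679547583
0.067 True 10.3083 [0.54201162 0.01449078 0.06878793] [2.10120145 0.49669714 2.1194453 ] 0.027612539798709073
```

Run:
```python
from h import *
ctrl.grip(.085,40)
s=status.read_state();ctrl.move_straight([s["ee_pos"][0],s["ee_pos"][1],.2],velocity=.15)
a=camera("side");t=camera("top")
c=cam("top");Q=ray(c,[[168.1,221.4],[149,224]],.036);print(Q)
v=Q[1]-Q[0];th=np.arctan2(v[1],v[0]);print("clip yaw",th,np.linalg.norm(v))
u=v/np.linalg.norm(v);G=Q[0]-.036*u
for y in(th-np.pi/2,th+np.pi/2):print(y,ctrl.solve_ik([G[0],G[1],.2],quat(y)))
ctrl.move_pose([G[0],G[1],.2],quat(th-np.pi/2))
s=status.read_state();b=camera("wrist");np.savez("w_clip.npz",im=b,ee_pos=s["ee_pos"],eef_rot=s["eef_rot"])
print(s["time_s"])
cv2.imwrite("pics/w2.png",np.hstack([cv2.resize(a[120:280,200:360],(400,400)),cv2.resize(b[60:300,155:395],(400,400),interpolation=cv2.INTER_CUBIC)])[:,:,::-1])
cv2.imwrite("pics/sidehome.png",a[:,:,::-1])
```

```text
[[0.5146989  0.28350234 0.036     ]
 [0.5061956  0.32746142 0.036     ]]
clip yaw 1.761873156561225 0.04477394888916107
0.19107682976632834 [ 2.39247405e-01  4.52221805e-01  1.27293403e+00 -4.44089210e-16
  1.41643682e+00  4.81705750e-02]
3.3326694833561215 None
12.9667
```

View pics/w2.png

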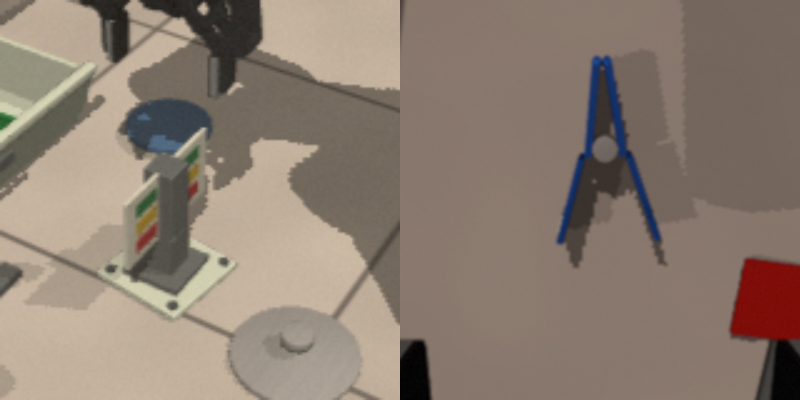

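Run:
```python
from h import *
d=np.load("w_clip.npz");b=d["im"];c=cam("wrist",d)
px=np.array([[278,149.4],[276.4,95.5],[251,205.8],[309.8,204.6]])-.3
p,t,h1,h2=ray(c,px,.036)
print(p,t,h1,h2,np.linalg.norm(t-p),np.linalg.norm(h1-h2))
hm=(h1+h2)/2;u=t-hm;th=np.arctan2(u[1],u[0]);u/=np.linalg.norm(u);print("yaw",th,"hm->p along",(p-hm)@u,np.linalg.norm(p-hm),"lat",np.cross(u,p-hm)[2])
G=p-.036*u;print("G",G)
x=b.astype(int);red=np.argwhere((x[:,:,0]>90)&(x[:,:,1]<50))[:,::-1]
W=ray(c,red.astype(float),.012);W=W[W[:,0]>.3]
y=np.array([u[1],-u[0],0]);print("red min across",((W-G)@y).min(),"at along",((W-G)@u)[((W-G)@y).argmin()],"max along",((W-G)@u).max())
# blue mask medial check
blue=np.argwhere((x[:,:,2]>x[:,:,0]+40)&(x[:,:,2]>90)); blue=blue[(blue[:,0]<260)&(blue[:,0]>80)];print(blue.min(0),blue.max(0))
# card yaw from the side picture after placing and grip check
print(ctrl.solve_ik([G[0],G[1],.004],quat(th-np.pi/2)))
```

```text
[0.51561492 0.28663233 0.036     ] [0.50568382 0.33084173 0.036     ] [0.50117327 0.2321432  0.036     ] [0.5534308  0.24332566 0.036     ] 0.045311121690188916 0.05344059206074102
yaw 1.7989398755793684 hm->p along 0.0502741269393791 0.05027517779572645 lat 0.00032505826416532463
G [0.52375702 0.25156516 0.036     ]
red min across 0.07329335095014669 at along -0.07830803278337693 max along -0.03381410235346502
[ 94 250] [205 310]
[ 2.44142795e-01  6.84578558e-01  1.49315175e+00 -4.44089210e-16
  9.63862342e-01  1.59992457e-02]
```

Run:
```python
from h import *
G=[.5238,.2516];th=1.799
ctrl.grip(.07,45)
ctrl.move_straight([*G,.1],quat(th-np.pi/2),velocity=.2)
print(ctrl.move_straight([*G,.004],velocity=.08,guard=15))
ctrl.grip(.018,45); print(status.read_state()["grip_width"])
ctrl.move_straight([*G,.2],velocity=.12);ctrl.dwell(.3)
s=status.read_state();b=camera("wrist");a=camera("side");t=camera("top")
np.savez("w_held.npz",im=b,ee_pos=s["ee_pos"],eef_rot=s["eef_rot"],top=t,side=a)
print(s["time_s"],s["grip_width"],s["ee_pos"],s["contact_force"])
im=np.hstack([cv2.resize(b[120:420,125:425],(400,400)),cv2.resize(t[180:260,240:320],(400,400),interpolation=cv2.INTER_CUBIC)])
cv2.imwrite("pics/w3.png",im[:,:,::-1])
```

```text
False
0.023633738827599025
17.875 0.023549028127266208 [0.5237802  0.25156441 0.19983852] [-0.08712378 -0.0737668  -0.28359886]
```

View pics/w3.png

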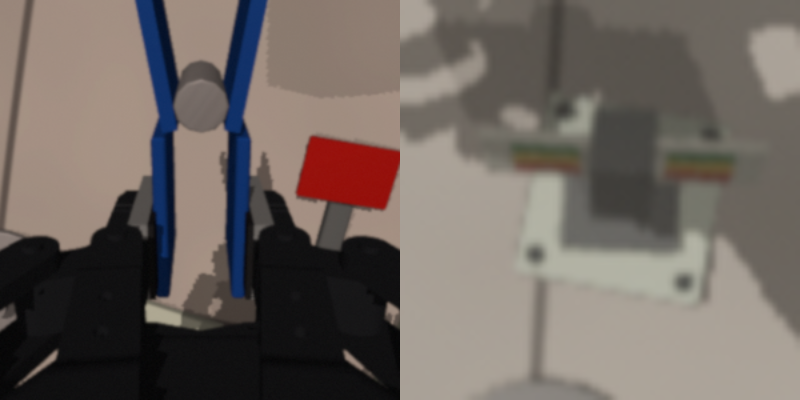

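Run:
```python
from h import *
d=np.load("w_held.npz");c=cam("wrist",d);M=rot(d["eef_rot"])
p=ray(c,[[274.8,199.5]],d["ee_pos"][2]+.032)[0]
pt=M.T@(p-d["ee_pos"]);print("pivot in tool",pt)
X=.5414;ey=.0145-.062
y=ey-.022-pt[0]
print("target TCP y",y)
ctrl.move_straight([.5238,.2516,.23],velocity=.15)
ctrl.move_pose([X,y-.03,.23],quat(0)); ctrl.dwell(.2)
s=status.read_state();b=camera("wrist");np.savez("w_card.npz",im=b,ee_pos=s["ee_pos"],eef_rot=s["eef_rot"])
print(s["time_s"],s["grip_width"],s["ee_pos"])
cc=cam("wrist",s)
for P in([.5414,.0145,.123],[.5414,.0145-.062,.123],[.5414,.0145-.062,.053]):print(proj(cc,P))
cv2.imwrite("pics/w4.png",cv2.resize(b[0:300,130:430],(600,600),interpolation=cv2.INTER_CUBIC)[:,:,::-1])
```

```text
pivot in tool [ 0.04108855 -0.00089311 -0.03200121]
target TCP y -0.1105885515530306
20.0333 0.023328940322698957 [ 0.54160908 -0.13975134  0.23001347]
[[276.65697189 -18.58917095]]
[[276.50689226  79.31636781]]
[[276.22868237  87.65969937]]
```

View pics/w4.png

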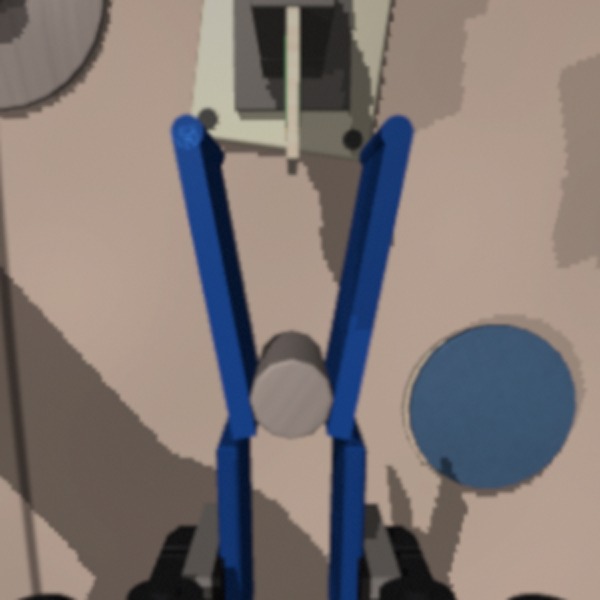

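Run:
```python
from h import *
X=.5414;y=.0145-.062-.024-.041;z=.086
ctrl.move_straight([X,y-.05,.23],quat(0),velocity=.1)
ctrl.move_straight([X,y-.05,z],velocity=.12)
print(ctrl.move_straight([X,y,z],velocity=.05,guard=4));ctrl.dwell(.6)
s=status.read_state();b=camera("wrist");a=camera("side")
print(s["time_s"],s["grip_width"],s["ee_pos"],s["contact_force"])
cc=cam("wrist",s);print(proj(cc,[[.5414,-.0475,.123],[.5414,.0005,.123]]))
im=np.hstack([cv2.resize(b[0:300,130:430],(400,400)),cv2.resize(a[110:270,220:380],(400,400),interpolation=cv2.INTER_CUBIC)])
cv2.imwrite("pics/w5.png",im[:,:,::-1])
```

```text
False
23.55 0.023624063020507274 [ 0.54139184 -0.11250563  0.08598066] [ 0.07073301 -0.07421776  0.31657627]
[[278.46356737 124.3209785 ]
 [278.67045473 -52.68074587]]
```

View pics/w5.png

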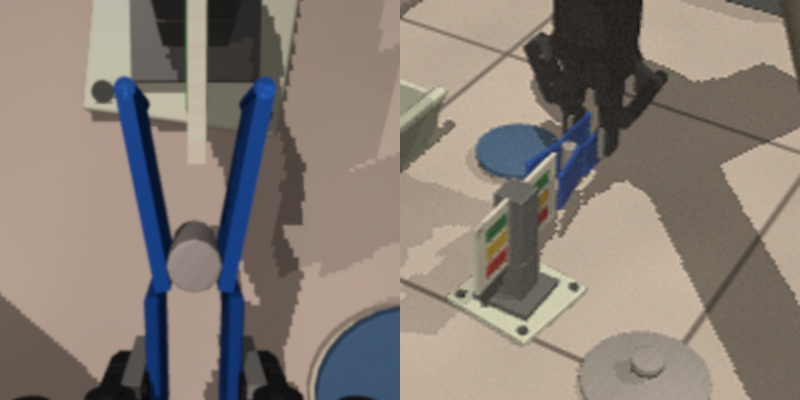

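```bash
python3 -c "
from h import *
job.job_done();s=status.read_state();print(s['time_s'],s['grip_width'],s['contact_force'])"
```

```text
the job is handed in; nothing more can be done
the job is handed in; nothing more can be done
```

I seated the card on the post and let go of it. Then I pinched the clip open, brought its jaws around the card's edge on the robot's right (world −y) and handed the job in at about 23.6 s. The hand-in reports no verdict, so these are my own last checks:

- **Card:** the descent stopped on contact at TCP z 0.0688 m, against 0.069 m expected for a fully seated sleeve. After release, the side view showed the flange flat on the foot and the card upright. I did not measure the seating any finer than that.
- **Clip position:** it is held with the pivot about 0.10 m up and the card edge about 24 mm ahead of it, roughly 20 mm inside the tips. The edge looks centred between the jaws, and its top showed within about 3 pixels of where I predicted.
- **Contact:** the tool force read about 0.3 N, so nothing appears to be touching the card.
- **Clip opening:** I judged it from the gripper width and the pictures, because the joint angle can't be read. The gripper width was steady at 23.6 mm; the handles should measure 26 mm at the stop.
- **Other objects:** the lid and coasters looked untouched in the last picture. The scraper was not in that view, but it was 73 mm clear of the grip line when I picked up the clip.

Two measurements disagreed:

- **Pivot:** it sat about 41 mm ahead of the TCP instead of 36 mm. I used the measured value when placing the clip.
- **Post:** the top camera's rough estimate differed from the wrist camera's by about 4 mm. I used the wrist's, and the sleeve went on cleanly.

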